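# Fit the matching lamp stem to the driftwood base

## Task

One of the lamp stems leaning on the wooden rests has a flange whose bolt holes match the studs of the driftwood base on the green mat (the other base, at the far left, is a spare). First stand that stem upright on the round wooden board and let go of it, then take it again from above and lower it gently over the studs, feeling for them, until its flange lies fully down on the stud plate; let go. Leave the other two stems and everything else on the table where they are.

Things in the scene. Friction and masses are not known exactly. Their poses are not given: they have to be found in the camera images.
- stem_three: lamp stem, 160 mm long, about 0.4 kg: brass tube 24 x 24 mm square upright on the middle of an aluminium flange 100 x 100 x 8 mm; centre of mass 35 mm above the underside. Origin: centre of the flange underside; z along the tube to its free end; x, y along the flats. Three 12 mm through holes at (32, 0), (-28, 28), (-28, -28) mm. Fits only base_three, x the same way as the base's x
- stem_four: lamp stem of the same size and frame as stem_three, but four 12 mm holes in a rectangle at (+-32, +-20) mm. Fits only base_four, its x along or against the base's x
- stem_cross: lamp stem of the same size and frame as stem_three, but four 12 mm holes in a cross at (+-32, 0) and (0, +-32) mm. Fits neither base
- base_three: driftwood lamp base, 180 mm across, fixed; a dark steel stud plate 104 x 104 mm on top with three brass studs. Origin: centre of its underside, on the table; z up. The base to fit is the one centred on the green mat; the other, at the far left, is a spare
- base_four: driftwood lamp base, 180 mm across, fixed; a dark steel stud plate 104 x 104 mm on top with four brass studs. Origin: centre of its underside, on the table; z up. The base to fit is the one centred on the green mat; the other, at the far left, is a spare
- base_three_top (a point): point on base_three, 100 mm above its origin, level with the plate's upper face, axes as the base's. Studs: 9 mm thick, chamfered, 22 mm tall, at (32, 0), (-28, 28), (-28, -28) mm from the plate's centre. The plate is turned like the base but clamped up to 8 mm either way from this point along the base's x (0 in y): not in the pose, so look or feel; it slides only if pushed sideways by over 25 N
- base_four_top (a point): point on base_four, 100 mm above its origin, level with the plate's upper face, axes as the base's. Studs: 9 mm thick, chamfered, 22 mm tall, at (+-32, +-20) mm from the plate's centre. The plate is turned like the base but clamped up to 8 mm either way from this point along the base's x (0 in y): not in the pose, so look or feel; it slides only if pushed sideways by over 25 N
- mat: thin green mat, 240 x 240 mm, 2 mm thick (flat, no obstacle), fixed; origin at its centre on the table; the base to be fitted stands on it, centre on centre, in its own yaw
- board: round board of light wood, 220 mm across, 12 mm thick, fixed on the table; origin: centre of its underside, upper face 12 mm above it
- rest_three: fixed wooden rest block, 36 x 70 mm, about 75 mm high, under stem_three; origin: centre of its underside. At the start the stem leans on it: tube along the block's +x, roughly away from the arm, free end 18 deg above level, a flange edge on the table, stem x pointing down; the block touches the tube about 125 mm from the stem's origin, the stretch before it is free
- rest_four: the same kind of rest block, under stem_four
- rest_cross: the same kind of rest block, under stem_cross
- flask: bystander: yellow flask 68 mm across, 210 mm tall, standing; origin: centre of its underside
- tape_measure: bystander: yellow and black tape measure 70 x 34 x 62 mm; origin: centre of its underside
- tape_roll: bystander: pale blue roll of tape, 92 mm across, 48 mm high; origin: centre of its underside
- spanner: bystander: flat spanner 150 mm long lying on the table, origin near its middle, along its x
Mind the look-alikes: they are no part of the job. There is more than one size of the board; the one meant has the size given above.

How it is judged (in metres and radians):
On the way, in this order (a step that is already met when the one before it is completed fails the run):
1. the matching stem stands upright on the round board, let go (((angle between stem_three's own z axis and vertical below 0.05 rad and linear speed of stem_three below 0.02 m/s and contact force between the fingers and stem_three below 0.2 N and horizontal distance between stem_three and board below 0.11 m and height (world z) of stem_three between 0.008 and 0.018 m) or (angle between stem_four's own z axis and vertical below 0.05 rad and linear speed of stem_four below 0.02 m/s and contact force between the fingers and stem_four below 0.2 N and horizontal distance between stem_four and board below 0.11 m and height (world z) of stem_four between 0.008 and 0.018 m))), for 0.2 s.
2. the matching stem is held again above the board (((contact force between the fingers and stem_three above 1 N and height (world z) of stem_three above 0.03 m) or (contact force between the fingers and stem_four above 1 N and height (world z) of stem_four above 0.03 m))), for 0.1 s.
At the end, for the whole second after the job is handed in: The stem whose holes match the base on the green mat stands on that base with its studs through its holes: upright within 0.05 rad, flange underside 95 to 104 mm above the table (plate at 100), within 14 mm of the mat's centre in plan, released and at rest (((angle between stem_three's own z axis and vertical below 0.05 rad and linear speed of stem_three below 0.02 m/s and contact force between the fingers and stem_three below 0.2 N and height (world z) of stem_three between 0.095 and 0.104 m and horizontal distance between stem_three and mat below 0.014 m) or (angle between stem_four's own z axis and vertical below 0.05 rad and linear speed of stem_four below 0.02 m/s and contact force between the fingers and stem_four below 0.2 N and height (world z) of stem_four between 0.095 and 0.104 m and horizontal distance between stem_four and mat below 0.014 m))); the robot touches nothing.
It fails at once if a second stem, the cross stem or a bystander is moved more than 40 mm (distance of any of stem_cross, flask, tape_measure, tape_roll, spanner from where it was at the start of the episode above 0.04 m or distance of each of stem_three, stem_four from where it was at the start of the episode above 0.04 m).
It fails at once if a stem drops or is rammed onto the studs (faster than 0.25 m/s there) ((horizontal distance between stem_three and mat below 0.03 m and height (world z) of stem_three below 0.13 m and linear speed of stem_three above 0.25 m/s) or (horizontal distance between stem_four and mat below 0.03 m and height (world z) of stem_four below 0.13 m and linear speed of stem_four above 0.25 m/s) or (horizontal distance between stem_cross and mat below 0.03 m and height (world z) of stem_cross below 0.13 m and linear speed of stem_cross above 0.25 m/s)).
It also fails if it takes over 72 s, if anything falls off the work surface, if the arm or the gripper's body presses on something with over 40 N, if the wrist force passes 120 N, or if a joint passes its speed limit or range.

## Robot

A 7-joint arm with a two-finger parallel gripper is mounted at the origin on the work surface. World frame = base frame: x ahead of the robot, y to its left, z up, the work surface at z = 0. Lengths are in mm, angles in rad, forces in N, time in s.
With the tool pointing down it reaches from about 425 to 925 mm from the base axis. Payload 6.8 kg.
Tool frame: the origin (TCP) lies on the centre line of the jaws, within the pads' length; the fingertips stand 19 mm ahead of it and the grasp point (between the pads) is the TCP; z points along the fingers, y is the line along which they close (so a half turn about z gives the same grasp; the last joint's range is limited). The gripper opens to 88 mm and grips with 3 to 60 N. Pads are 20 mm wide; open, the fingers measure 115 mm over their backs; the gripper's body (75 mm by 178 mm) begins 61 mm behind the grasp point.
Start: joints at [1.13, 0.477, 0.022, 1.555, -0.011, 1.109, -0.083], TCP at [220.525, -637.978, 241.664] pointing down, gripper open.
Joint ranges: [-2.96, 2.96], [-0.34, 2.1], [-1.41, 1.46], [0.24, 2.44], [-1.37, 4.51], [0.17, 1.92], [-2.96, 2.96]. Speed limits (rad/s): [2.39, 2.39, 3.14, 3.14, 3.14, 3.14, 3.14].

## Interface

Orientations are given as a unit quaternion [w, x, y, z].
In Python, from station import telemetry, optics, ctrl gives the robot as it stands.
- The arm moves only by the shell command python3 -m crank 'ROWS' [FORCE]. ROWS is JSON, a list of rows, each a list of 3 entries, a list of its own where there are three numbers: the turn, a rotation vector about the tool's x, y, z in degrees, then the shift along the tool's x, y, z in m, then the opening, from 0 (shut) to 1 (fully open). In form: [[[wx, wy, wz], [tx, ty, tz], grip], ...]. A call has exactly 8 rows; each row shifts and turns the commanded pose from where the row before left it, along the tool's axes as they then stand; what a row does not reach is not made up. A row lasts 1/12 s, in which the tool goes at most 41.7 mm and 7.16 degrees, less where a joint would pass 70% of its speed; a pose out of reach is approached as far as the arm can. A call is refused whole if a number of a shift passes 0.0417 or a number of a turn 7.16, either way. A call with a gripper value outside its range is refused whole. The fingers move at their own pace and stop on an object; FORCE is the grip in N (left out, the last holds). Time passes only in rows, so rows that do not move let the fingers close, or fill a call up. It gives the time, the measured TCP pose, the force, the opening and the grip force at its end, in the units of the state.
- telemetry.get_obs(): the state, without advancing time (a new reading comes with each control period).
- optics.capture(name): name is "scene" or "side" or "wrist"; returns a dict with "color" (400x640x3 uint8, red, green, blue), "range_z" (400x640 float32, mm along the optical axis (not along the pixel's ray), 0 where there is no reading), "intrinsics" (3x3 intrinsics, pixels), "position" and "orientation" of the camera in the world; the wrist camera has in their place "hand_eye" (4x4, takes a point from camera to tool coordinates, whose origin is the TCP and whose axes are the flange's). Camera axes: x right, y down, z forward; pixel columns grow to the right and rows downward; lengths in mm; the calibration is good to about 2 mm. The wrist camera is an equidistant fisheye: a pixel r from the principal point sees the ray r / f radians off the axis. A picture is of the moment at which its call begins: read the wrist's pose just before it.
- ctrl.finish_job(): hands the job in; it is judged then, once.
The state is a dict: "time_s": time; "q": joint angles; "qvel": joint speeds; "joint_efforts": joint torques, N m; "tool_pos": TCP position; "orientation": TCP orientation; "wrist_force": force on the tool from outside, world axes, zero at the start; "moment": the same for the moment, N m; "gripper_width": opening from 0.0 (shut) to 1.0 (fully open); "grip_force": force on a finger pad.
Only numpy, scipy, OpenCV 4.12 (cv2) and the standard library are available. Lean on these libraries where they do the work, as an engineer would, in place of code of your own. Each camera call takes 0.05 s, during which the arm holds its last target. There are 200 camera calls.

## Working session

There is one attempt and no reset: what is moved stays moved. The work goes in short steps, Python scripts to look and compute and a shell command to move; the robot and the scene stay as the last step left them, time stands still between calls to the robot, and variables do not carry over. Pictures are saved under pics/ and viewed, at most 10 in all, crops included, and the job is handed in when it is done.

```bash
ls; mkdir -p pics; python3 - <<'E'
from station import telemetry, optics
import cv2,numpy as np
o=telemetry.get_obs();print({k:np.round(v,3).tolist() for k,v in o.items()})
for n in ["scene","side"]:
    c=optics.capture(n);np.savez(n,**c)
    cv2.imwrite(f"pics/{n}.png",c["color"][:,:,::-1])
    print(n,c["intrinsics"].tolist(),c["position"],c["orientation"])
E
```

```text
pics
{'time_s': 0.0, 'q': [1.13, 0.478, 0.022, 1.556, -0.011, 1.109, -0.083], 'qvel': [-0.0, 0.001, 0.001, -0.0, -0.0, 0.001, -0.001], 'joint_efforts': [0.0, -58.285, 1.535, -27.261, -0.054, 0.017, 0.0], 'tool_pos': [220.294, -637.456, 240.699], 'orientation': [-0.001, 0.986, 0.166, -0.0], 'wrist_force': [0.713, -0.733, 0.257], 'moment': [-0.026, -0.048, -0.021], 'grip_force': 0.0, 'gripper_width': 0.996}
scene [[429.7368765777972, 0.0, 321.4734925234682], [0.0, 429.7368765777972, 192.91355398613544], [0.0, 0.0, 1.0]] [1093.79541472 -744.85109779  896.77840064] [-0.3960931   0.85749841  0.29371519 -0.14675871]
side [[433.13860831725907, 0.0, 317.9822605410293], [0.0, 433.13860831725907, 192.9147669312496], [0.0, 0.0, 1.0]] [-190.18025126  837.28497224 1286.35874819] [ 0.12232586 -0.30596135  0.88470757 -0.32972194]
```

View pics/scene.png

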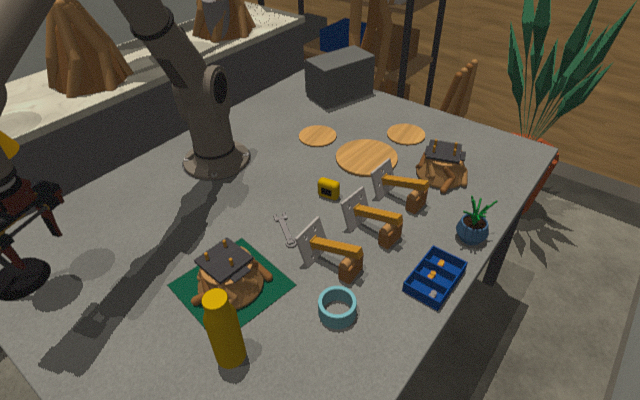

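View pics/side.png

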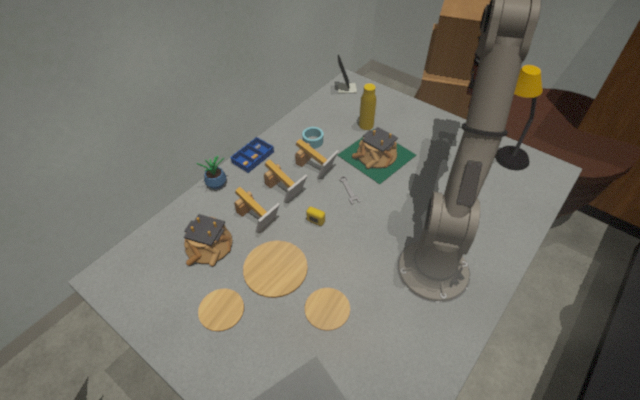

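The scene view shows the mat base (230,275), the spare (443,165), the big round board (367,157) between two small look-alikes (318,135; 406,134), and stems with flanges at about (312,242), (355,210) and (383,178). I'll crop the studs and flange holes next.

```bash
cat > h.py <<'E'
import numpy as np,cv2
from scipy.spatial.transform import Rotation as R
def rot(q): return R.from_quat([q[1],q[2],q[3],q[0]]).as_matrix()
def cloud(c):
    K=c["intrinsics"];z=c["range_z"].astype(float);v,u=np.mgrid[:400,:640]
    p=np.stack([(u-K[0,2])/K[0,0]*z,(v-K[1,2])/K[1,1]*z,z],-1)
    w=p@rot(c["orientation"]).T+c["position"]; w[z==0]=np.nan; return w
def ray(c,u,v,h):
    K=c["intrinsics"];d=rot(c["orientation"])@np.array([(u-K[0,2])/K[0,0],(v-K[1,2])/K[1,1],1]);p=np.array(c["position"]);return p+d*(h-p[2])/d[2]
def load(n): return dict(np.load(n+".npz"))
E
python3 - <<'E'
from h import *
s=load("scene");d=load("side")
up=lambda i,x,y,w,h,W,H:cv2.resize(i[y:y+h,x:x+w,::-1],(W,H),interpolation=cv2.INTER_CUBIC)
a=up(s["color"],190,232,80,60,400,300);b=up(s["color"],285,150,160,120,400,300)
e=up(d["color"],350,120,60,45,400,300);f=up(d["color"],225,130,120,90,400,300)
cv2.imwrite("pics/m.png",np.vstack([np.hstack([a,b]),np.hstack([e,f])]))
for n,c in(("scene",s),("side",d)):
    w=cloud(c);hsv=cv2.cvtColor(c["color"],cv2.COLOR_RGB2HSV)
    print(n)
    for nm,lo,hi,zr in(("green",(45,80,20),(85,255,255),(-15,15)),("wood",(12,60,120),(25,255,255),(-5,30)),("flask",(22,150,80),(35,255,255),(-50,400)),("blue",(80,60,60),(100,255,255),(-5,90))):
        m=cv2.inRange(hsv,lo,hi)
        k,l,st,ce=cv2.connectedComponentsWithStats(m)
        for i in range(1,k):
            if st[i,4]<100: continue
            P=w[l==i];P=P[~np.isnan(P[:,0])]
            P=P[(P[:,2]>zr[0])&(P[:,2]<zr[1])]
            if len(P)<60: continue
            r=cv2.minAreaRect(P[:,:2].astype(np.float32))
            print(nm,ce[i].round(),st[i,4],np.round(r[0]),np.round(r[1]),round(r[2],1),np.median(P[:,2]).round(),P[:,2].min().round(),P[:,2].max().round())
E
```

```text
scene
green [577.  63.] 3667 [ 838. 1342.] [202. 344.] 2.8 0.0 -15.0 15.0
green [264. 287.] 1450 [ 466. -320.] [177. 243.] 82.7 3.0 -3.0 8.0
green [188. 292.] 883 [ 399. -450.] [ 82. 198.] 54.4 2.0 -2.0 8.0
wood [406. 133.] 647 [460. 552.] [145. 163.] 31.6 9.0 -3.0 16.0
wood [317. 135.] 641 [196. 336.] [143. 150.] 20.3 9.0 -3.0 15.0
wood [365. 155.] 1610 [426. 330.] [219. 221.] 24.1 13.0 -1.0 19.0
flask [328. 186.] 261 [447.  81.] [67. 31.] 12.3 55.0 2.0 69.0
flask [220. 328.] 1858 [ 545. -467.] [ 58. 198.] 70.6 150.0 0.0 214.0
blue [337. 307.] 1044 [ 730. -253.] [88. 93.] 37.3 36.0 -1.0 53.0
side
green [377. 162.] 890 [ 462. -350.] [238. 237.] 81.8 4.0 -6.0 14.0
wood [376. 157.] 460 [ 438. -309.] [186.  81.] 41.2 24.0 2.0 30.0
wood [207. 250.] 770 [642. 423.] [179. 104.] 66.9 22.0 5.0 30.0
wood [275. 269.] 2905 [427. 327.] [218. 221.] 49.4 13.0 -3.0 23.0
wood [221. 309.] 1551 [461. 547.] [144. 143.] 55.9 9.0 -4.0 18.0
wood [327. 309.] 1543 [195. 336.] [144. 144.] 46.9 9.0 -5.0 20.0
flask [529.  82.] 685 [  18. -591.] [129.  52.] 66.3 390.0 318.0 400.0
flask [368. 106.] 458 [ 600. -473.] [55. 57.] 66.0 131.0 8.0 219.0
flask [316. 213.] 146 [442.  86.] [63. 31.] 9.0 60.0 22.0 70.0
blue [313. 136.] 181 [ 728. -248.] [86. 88.] 13.3 41.0 6.0 56.0
```

View pics/m.png

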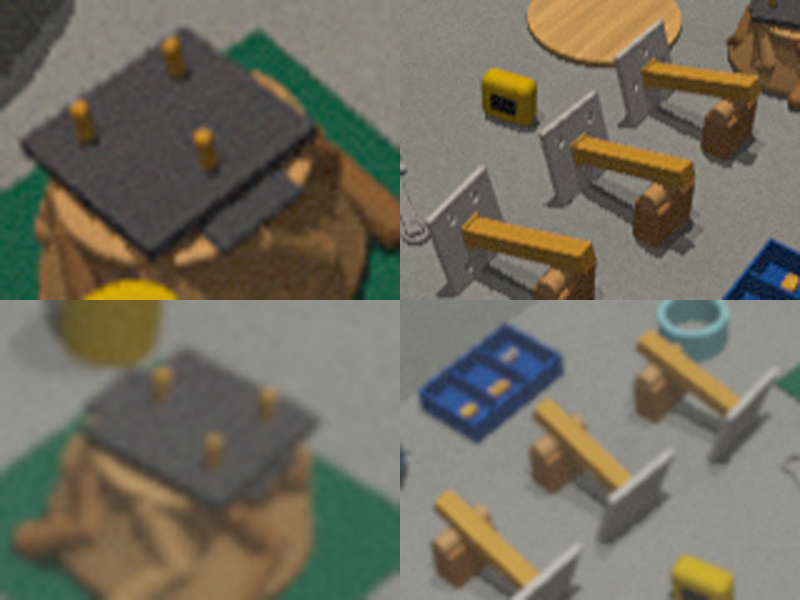

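The mat base has three studs, so I need stem_three. I'll enlarge the three flanges in the scene view and measure the tubes and studs in the same turn.

```bash
python3 - <<'E'
from h import *
s=load("scene");d=load("side")
up=lambda i,x,y,w,h,W,H:cv2.resize(i[y:y+h,x:x+w,::-1],(W,H),interpolation=cv2.INTER_CUBIC)
cv2.imwrite("pics/f.png",np.hstack([up(s["color"],x,y,36,54,266,400) for x,y in((295,214),(338,185),(367,156))]))
for n,c in(("scene",s),("side",d)):
    w=cloud(c);hsv=cv2.cvtColor(c["color"],cv2.COLOR_RGB2HSV);print(n)
    m=cv2.inRange(hsv,(13,130,110),(24,255,255))
    m[(w[...,2]<38)|np.isnan(w[...,2])]=0
    m[:, :]=np.where((w[...,0]>420)&(w[...,1]>-290)&(w[...,1]<300)&(w[...,2]<140),m,0)
    k,l,st,ce=cv2.connectedComponentsWithStats(m)
    for i in range(1,k):
        if st[i,4]<60: continue
        P=w[l==i];a,b=P[:,2].argmin(),0
        mu=P.mean(0);v=np.linalg.svd(P-mu,full_matrices=False)[2][0];v*=np.sign(v[0]);t=(P-mu)@v
        print("tube",ce[i].round(),st[i,4],mu.round(),v.round(3),"yaw",np.degrees(np.arctan2(v[1],v[0])).round(1),"el",np.degrees(np.arcsin(v[2])).round(1),(mu+v*np.percentile(t,1)).round(),(mu+v*np.percentile(t,99)).round())
    # studs: brass near plate
    x0,y0,x1,y1=(190,225,270,295) if n=="scene" else (345,120,412,165)
    m=cv2.inRange(hsv,(10,110,90),(25,255,255));q=np.zeros_like(m);q[y0:y1,x0:x1]=m[y0:y1,x0:x1]
    k,l,st,ce=cv2.connectedComponentsWithStats(q)
    for i in range(1,k):
        if 6<=st[i,4]<60:
            X=st[i]; print("stud",ce[i].round(1),X.tolist(),"ray z111",ray(c,*ce[i],111)[:2].round(1))
    # plate by depth
    mm=(abs(w[...,2]-100)<8)&(np.hypot(w[...,0]-463,w[...,1]+350)<95)&(hsv[...,1]<90)
    P=w[mm];r=cv2.minAreaRect(P[:,:2].astype(np.float32));print("plate",mm.sum(),r,np.median(P[:,2]))
E
```

```text
scene
tube [405. 179.] 220 [645. 204.  87.] [ 0.951 -0.027  0.308] yaw -1.6 el 18.0 [570. 206.  63.] [713. 202. 109.]
tube [329. 182.] 138 [450.  80.  60.] [ 0.973  0.231 -0.007] yaw 13.4 el -0.4 [420.  73.  61.] [478.  86.  60.]
tube [377. 211.] 268 [655.  33.  86.] [ 0.95  -0.058  0.307] yaw -3.5 el 17.9 [582.  38.  63.] [724.  29. 109.]
tube [335. 244.] 345 [ 637. -137.   86.] [0.95  0.043 0.309] yaw 2.6 el 18.0 [ 564. -140.   63.] [ 707. -134.  109.]
stud [223.7 240.5] [222, 239, 4, 4, 12] ray z111 [ 420.5 -315.8]
stud [244.5 249.2] [241, 247, 8, 6, 13] ray z111 [ 484.1 -304.3]
stud [205.5 253.5] [204, 252, 4, 4, 14] ray z111 [ 418.1 -372.6]
stud [230.2 259.2] [229, 258, 4, 4, 11] ray z111 [ 480.2 -348.2]
stud [254.3 260.3] [253, 259, 4, 3, 6] ray z111 [ 529.3 -315.3]
stud [249.5 265.5] [247, 263, 6, 6, 20] ray z111 [ 531.7 -333.7]
stud [228.8 282. ] [225, 279, 9, 6, 33] ray z111 [ 529.2 -397.4]
stud [253.9 293.3] [250, 292, 8, 3, 15] ray z111 [ 597.6 -384.6]
plate 1373 ((463.971923828125, -351.1471252441406), (104.07887268066406, 125.84403228759766), 85.84024047851562) 100.24209892986198
side
tube [311. 151.] 169 [ 640. -132.   87.] [0.947 0.055 0.316] yaw 3.3 el 18.4 [ 576. -136.   66.] [ 702. -129.  108.]
tube [279. 173.] 191 [660.  38.  87.] [ 0.954 -0.067  0.293] yaw -4.0 el 17.0 [598.  42.  68.] [721.  33. 106.]
tube [250. 201.] 235 [647. 209.  87.] [ 0.955 -0.031  0.294] yaw -1.9 el 17.1 [584. 211.  67.] [709. 207. 106.]
stud [373.7 131.5] [373, 130, 2, 4, 6] ray z111 [ 490.5 -359. ]
stud [369.5 147.4] [367, 146, 6, 5, 14] ray z111 [ 450.4 -269.1]
plate 470 ((463.05926513671875, -351.6802062988281), (128.77218627929688, 113.60122680664062), 1.5348241329193115) 101.69590629168863
```

View pics/f.png

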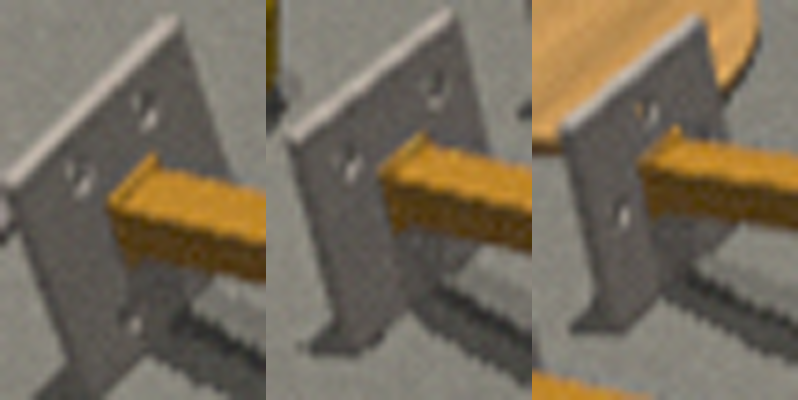

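Going by hole spacing, the near stem (312,242) is the "four": its top holes are 40% of the flange width apart and a bottom-left hole is visible. The middle stem (355,210) is stem_three, with top holes 54% apart and no lower-left hole. The far stem (383,178) is the cross, with one top-centre hole and one mid-left hole. stem_three matches the mat base, so I'm moving above it.

```bash
python3 -m crank '[[[0,0,5.7],[0,0,0],1],[[0,0,5.7],[0,0,0],1],[[0,0,5.7],[0,0,0],1],[[0,0,5.7],[0,0,0],1],[[0,0,0],[0.016,-0.029,0],1],[[0,0,0],[0.016,-0.029,0],1],[[0,0,0],[0.016,-0.029,0],1],[[0,0,0],[0.016,-0.029,0],1]]' 20
for i in 1 2; do python3 -m crank '[[[0,0,0],[0.016,-0.029,0],1],[[0,0,0],[0.016,-0.029,0],1],[[0,0,0],[0.016,-0.029,0],1],[[0,0,0],[0.016,-0.029,0],1],[[0,0,0],[0.016,-0.029,0],1],[[0,0,0],[0.016,-0.029,0],1],[[0,0,0],[0.016,-0.029,0],1],[[0,0,0],[0.016,-0.029,0],1]]'; done
```

```text
time_s: 0.77
tool_pos: [292.3, -524.9, 241.2]
orientation: [-0.0, 0.999, -0.033, -0.0]
wrist_force: [0.1, 0.2, 0.8]
gripper_width: 1.002
grip_force: 0.0
time_s: 1.43
tool_pos: [435.1, -301.6, 241.5]
orientation: [-0.0, 0.999, -0.033, -0.0]
wrist_force: [0.8, -0.1, 0.1]
gripper_width: 1.001
grip_force: 0.0
time_s: 2.1
tool_pos: [578.0, -78.6, 241.3]
orientation: [0.0, 0.999, -0.033, -0.0]
wrist_force: [-0.0, -0.3, -0.0]
gripper_width: 1.002
grip_force: 0.0
```

```bash
python3 -m crank '[[[0,0,0],[0.0142,-0.0298,0],1],[[0,0,0],[0.0142,-0.0298,0],1],[[0,0,0],[0.0142,-0.0298,0],1],[[0,0,0],[0.0142,-0.0298,0],1],[[0,0,0],[0,0,0],1],[[0,0,0],[0,0,0],1],[[0,0,0],[0,0,0],1],[[0,0,0],[0,0,0],1]]'
cat >> h.py <<'E'
def wrist():
    from station import telemetry,optics
    o=telemetry.get_obs();c=optics.capture("wrist")
    K=c["intrinsics"];z=c["range_z"].astype(float);v,u=np.mgrid[:400,:640]
    x=(u-K[0,2])/K[0,0];y=(v-K[1,2])/K[1,1];th=np.hypot(x,y)+1e-9
    s=np.tan(np.minimum(th,1.4))/th
    p=np.stack([x*s*z,y*s*z,z],-1);H=np.array(c["hand_eye"]);p=p@H[:3,:3].T+H[:3,3]
    w=p@rot(o["orientation"]).T+np.array(o["tool_pos"]);w[(z==0)|(th>1.3)]=np.nan
    return o,c,w
E
python3 - <<'E'
from h import *
o,c,w=wrist();print(c["hand_eye"],c["intrinsics"]);np.savez("w1",color=c["color"],w=w)
cv2.imwrite("pics/w1.png",c["color"][:,:,::-1])
hsv=cv2.cvtColor(c["color"],cv2.COLOR_RGB2HSV)
m=(cv2.inRange(hsv,(13,120,90),(26,255,255))>0)&(abs(w[...,1]-37)<60)&(w[...,0]>560)&(w[...,0]<760)&(w[...,2]>45)&(w[...,2]<130)
k,l,st,ce=cv2.connectedComponentsWithStats(m.astype(np.uint8))
for i in range(1,k):
    if st[i,4]<80: continue
    P=w[l==i]; r=cv2.minAreaRect(P[:,:2].astype(np.float32));v,mu=None,P.mean(0)
    V=np.linalg.svd(P-mu,full_matrices=False)[2][0];V*=np.sign(V[0]);t=(P-mu)@V
    print(ce[i].round(),st[i,4],r,mu.round(1),V.round(3),(mu+V*np.percentile(t,.5)).round(1),(mu+V*np.percentile(t,99.5)).round(1))
E
```

```text
time_s: 2.77
tool_pos: [641.5, 33.3, 241.4]
orientation: [0.001, 0.999, -0.034, -0.0]
wrist_force: [-0.3, -0.6, -0.0]
gripper_width: 0.998
grip_force: 0.0
[[-4.63430871e-05 -9.55114584e-01 -2.96236612e-01  8.21288209e+01]
 [ 9.99999948e-01  5.00748330e-05 -3.17888756e-04 -8.98988363e-01]
 [ 3.18454186e-04 -2.96236611e-01  9.55114532e-01 -1.43512417e+02]
 [ 0.00000000e+00  0.00000000e+00  0.00000000e+00  1.00000000e+00]] [[309.70691629   0.         322.20605648]
 [  0.         309.70691629 200.0943137 ]
 [  0.           0.           1.        ]]
[319. 136.] 1876 ((693.6212768554688, 32.91608810424805), (77.24971008300781, 30.237838745117188), 1.6013342142105103) [696.   33.1  98. ] [ 0.964 -0.045  0.263] [656.4  34.9  87.2] [727.3  31.6 106.5]
[322. 231.] 81 ((592.44580078125, 39.83491516113281), (19.947322845458984, 27.205549240112305), 4.63491678237915) [587.4  37.5  62.1] [ 0.089 -0.996 -0.009] [586.   52.9  62.3] [588.4  25.8  62. ]
```

View pics/w1.png

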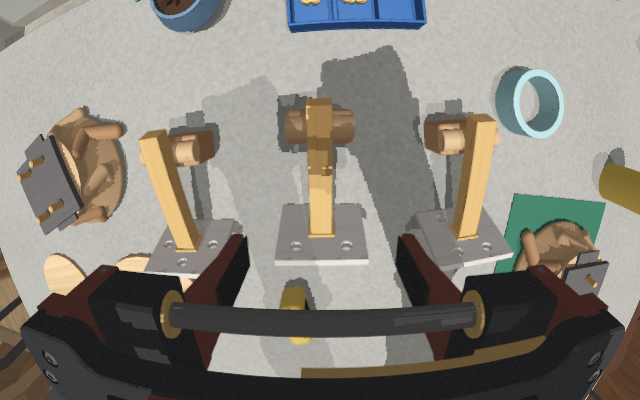

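```bash
python3 - <<'E'
from h import *
i=cv2.imread("pics/w1.png")
cv2.imwrite("pics/w1z.png",np.hstack([cv2.resize(i[195:275,265:380],(400,278),interpolation=2),cv2.resize(i[195:275,405:520],(400,278),interpolation=2)]))
w=np.load("w1.npz")["w"]
for p in((295,246),(347,246),(435,253),(488,245)): print(p,np.nanmedian(w[p[1]-1:p[1]+2,p[0]-1:p[0]+2].reshape(-1,3),0).round(1))
m=(abs(w[...,1]-33)<100)&(w[...,2]>45)
P=w[88:110,285:350].reshape(-1,3);print(np.nanmedian(P[P[:,2]>60],0))
# tube side edges: rows of tube pixels
hsv=cv2.cvtColor(cv2.cvtColor(i,cv2.COLOR_BGR2RGB),cv2.COLOR_RGB2HSV)
for v in(115,125,180,200,220):
    r=hsv[v,290:350];g=[u for u in range(290,350) if hsv[v,u,1]>90 and hsv[v,u,2]>150]
    print(v,g[0],g[-1],w[v,g[2]].round(1),w[v,g[-3]].round(1))
E
```

```text
(295, 246) [573.8  69.6  69.6]
(347, 246) [569.5   9.8  69.3]
(435, 253) [554.9 -91.8  77.1]
(488, 245) [ 556.7 -163.9   76.5]
[726.7445657   31.52356327 104.94216001]
115 306 331 [717.1  41.8 105.5] [715.8  23.1 105.4]
125 294 332 [708.   42.5 103.9] [706.6  22.7 103.2]
180 309 332 [652.2  44.6  84.8] [650.5  25.7  82.7]
200 310 331 [629.2  45.6  77.7] [628.1  28.   77.9]
220 310 332 [603.5  47.9  68.5] [602.5  28.2  69.2]
```

View pics/w1z.png

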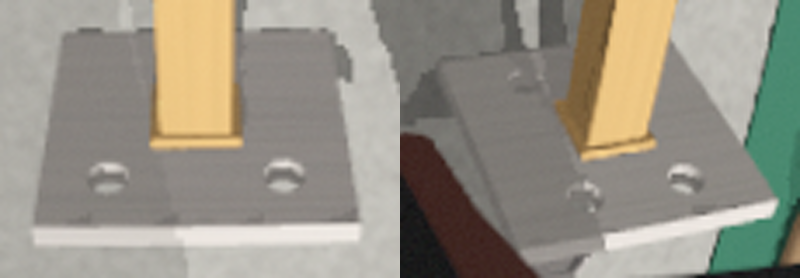

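The zoom confirms it. The middle flange has two holes spaced 0.56 of the width, which is stem_three; the right flange's are spaced 0.4, plus far holes, so that one is stem_four. Next I tilt and descend.

```bash
python3 -m crank '[[[0,-5,0],[0,0,0],1],[[0,-5,0],[0,0,0],1],[[0,-5,0],[0,0,0],1],[[0,-5,0],[0,0,0],1],[[0,0,0],[0.0152,-0.0007,0],1],[[0,0,0],[0.0152,-0.0007,0],1],[[0,0,0],[0.0152,-0.0007,0],1],[[0,0,0],[0.0152,-0.0007,0],1]]'
python3 -m crank '[[[0,0,0],[0,0,0.02],1],[[0,0,0],[0,0,0.02],1],[[0,0,0],[0,0,0.02],1],[[0,0,0],[0,0,0.02],1],[[0,0,0],[0,0,0.02],1],[[0,0,0],[0,0,0.02],1],[[0,0,0],[0,0,0.02],1],[[0,0,0],[0,0,0.02],1]]'
```

```text
time_s: 3.48
tool_pos: [699.7, 32.5, 220.6]
orientation: [-0.005, 0.984, -0.033, -0.174]
wrist_force: [1.0, 0.4, -0.0]
gripper_width: 0.997
grip_force: 0.0
time_s: 4.15
tool_pos: [644.1, 36.1, 69.9]
orientation: [-0.005, 0.984, -0.033, -0.173]
wrist_force: [-0.5, -0.1, 0.6]
gripper_width: 1.0
grip_force: 0.0
```

```bash
python3 -m crank '[[[0,0,0],[0,0,0],0],[[0,0,0],[0,0,0],0],[[0,0,0],[0,0,0],0],[[0,0,0],[0,0,0],0],[[0,0,0],[0,0,0],0],[[0,0,0],[0,0,0],0],[[0,0,0],[0,0,0],0],[[0,0,0],[0,0,0],0]]' 45
python3 -m crank '[[[0,0,0],[-0.005,0,-0.014],0],[[0,0,0],[-0.007,0,-0.019],0],[[0,0,0],[-0.007,0,-0.019],0],[[0,0,0],[-0.007,0,-0.019],0],[[0,0,0],[-0.007,0,-0.019],0],[[0,0,0],[-0.007,0,-0.019],0],[[0,0,0],[-0.007,0,-0.019],0],[[0,0,0],[-0.005,0,-0.014],0]]'
```

```text
time_s: 4.82
tool_pos: [644.9, 37.9, 70.8]
orientation: [-0.006, 0.984, -0.032, -0.173]
wrist_force: [-0.3, 0.6, -0.5]
gripper_width: 0.431
grip_force: 0.0
time_s: 5.48
tool_pos: [644.9, 38.0, 225.1]
orientation: [-0.006, 0.985, -0.032, -0.172]
wrist_force: [0.4, -0.5, -0.1]
gripper_width: 0.011
grip_force: 0.0
```

The fingers are slow and weren't shut when I lifted, so the grasp missed. I'll reopen and check whether the stem moved.

```bash
python3 -m crank '[[[0,0,0],[0,0,0],1],[[0,0,0],[0,0,0],1],[[0,0,0],[0,0,0],1],[[0,0,0],[0,0,0],1],[[0,0,0],[0,0,0],1],[[0,0,0],[0,0,0],1],[[0,0,0],[0,0,0],1],[[0,0,0],[0,0,0],1]]'
cat >> h.py <<'E'
def tube(c,w,box=(560,760,-23,97)):
    hsv=cv2.cvtColor(c["color"],cv2.COLOR_RGB2HSV)
    m=(hsv[...,1]>90)&(hsv[...,2]>150)&(w[...,0]>box[0])&(w[...,0]<box[1])&(w[...,1]>box[2])&(w[...,1]<box[3])&(w[...,2]>58)&(w[...,2]<130)
    k,l,st,ce=cv2.connectedComponentsWithStats(m.astype(np.uint8))
    for i in range(1,k):
        if st[i,4]<80: continue
        P=w[l==i]; mu=P.mean(0)
        V=np.linalg.svd(P-mu,full_matrices=False)[2][0];V*=np.sign(V[0]);t=(P-mu)@V
        print(ce[i].round(),st[i,4],mu.round(1),V.round(3),(mu+V*np.percentile(t,.5)).round(1),(mu+V*np.percentile(t,99.5)).round(1))
E
python3 - <<'E'
from h import *
o,c,w=wrist();print(o["tool_pos"],o["gripper_width"]);tube(c,w);cv2.imwrite("pics/w2.png",c["color"][:,:,::-1])
from station import optics
s=optics.capture("scene");tube(s,cloud(s));a=load("scene");tube(a,cloud(a))
E
```

```text
time_s: 6.15
tool_pos: [644.2, 37.8, 221.4]
orientation: [-0.006, 0.984, -0.032, -0.174]
wrist_force: [-0.1, 0.6, 0.5]
gripper_width: 0.574
grip_force: 0.0
[644.22849153  37.84083216 221.35891081] 0.573974385794338
[326.  99.] 182 [693.1  33.   98.3] [0.041 0.999 0.025] [692.7  24.1  98.1] [693.4  41.2  98.5]
[324. 151.] 2033 [635.8  37.6  79.6] [ 0.951 -0.043  0.305] [582.9  40.   62.6] [682.1  35.5  94.5]
[371. 209.] 137 [634.2  37.   79.6] [ 0.948 -0.022  0.318] [587.6  38.1  64. ] [679.6  36.   94.8]
[379. 211.] 243 [658.8  34.9  87.9] [ 0.95  -0.051  0.309] [582.7  39.   63.1] [725.   31.3 109.4]
```

View pics/w2.png

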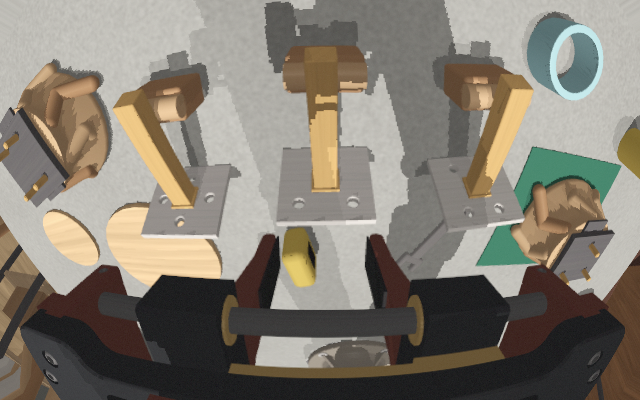

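The picture shows stem_three (325,130) still leaning on its rest with the same axis as before. Retrying with a longer close.

```bash
python3 -m crank '[[[0,0,0],[0.0065,0.0002,0.0178],1],[[0,0,0],[0.0065,0.0002,0.0178],1],[[0,0,0],[0.0065,0.0002,0.0178],1],[[0,0,0],[0.0065,0.0002,0.0178],1],[[0,0,0],[0.0065,0.0002,0.0178],1],[[0,0,0],[0.0065,0.0002,0.0178],1],[[0,0,0],[0.0065,0.0002,0.0178],1],[[0,0,0],[0.0065,0.0002,0.0178],1]]'
for i in 1 2; do python3 -m crank '[[[0,0,0],[0,0,0],0],[[0,0,0],[0,0,0],0],[[0,0,0],[0,0,0],0],[[0,0,0],[0,0,0],0],[[0,0,0],[0,0,0],0],[[0,0,0],[0,0,0],0],[[0,0,0],[0,0,0],0],[[0,0,0],[0,0,0],0]]' 45; done
```

```text
time_s: 6.92
tool_pos: [644.5, 36.2, 69.3]
orientation: [-0.006, 0.984, -0.032, -0.173]
wrist_force: [-0.0, 0.2, -0.1]
gripper_width: 1.004
grip_force: 0.0
time_s: 7.58
tool_pos: [644.6, 36.2, 70.5]
orientation: [-0.006, 0.984, -0.032, -0.173]
wrist_force: [-0.4, 0.2, -1.0]
gripper_width: 0.43
grip_force: 0.0
time_s: 8.25
tool_pos: [644.5, 36.2, 70.2]
orientation: [-0.006, 0.984, -0.032, -0.173]
wrist_force: [0.3, 0.1, 1.5]
gripper_width: 0.273
grip_force: 44.9
```

```bash
python3 -m crank '[[[0,0,0],[-0.005,0,-0.014],0],[[0,0,0],[-0.007,0,-0.019],0],[[0,0,0],[-0.007,0,-0.019],0],[[0,0,0],[-0.007,0,-0.019],0],[[0,0,0],[-0.007,0,-0.019],0],[[0,0,0],[-0.007,0,-0.019],0],[[0,0,0],[-0.007,0,-0.019],0],[[0,0,0],[-0.005,0,-0.014],0]]'
python3 -m crank '[[[-2.36,0,-6.49],[0,0,0],0],[[-2.36,0,-6.49],[0,0,0],0],[[-2.36,0,-6.49],[0,0,0],0],[[-2.36,0,-6.49],[0,0,0],0],[[-2.36,0,-6.49],[0,0,0],0],[[-2.36,0,-6.49],[0,0,0],0],[[0,0,0],[0.001,-0.015,0],0],[[0,0,0],[0.002,-0.03,-0.001],0]]'
python3 -m crank '[[[0,0,0],[0.002,-0.03,-0.001],0],[[0,0,0],[0.002,-0.03,-0.001],0],[[0,0,0],[0.002,-0.03,-0.001],0],[[0,0,0],[0.002,-0.03,-0.001],0],[[0,0,0],[0.002,-0.03,-0.001],0],[[0,0,0],[0.002,-0.03,-0.001],0],[[0,0,0],[0.002,-0.03,-0.001],0],[[0,0,0],[0.002,-0.03,-0.001],0]]'
```

```text
time_s: 8.92
tool_pos: [644.2, 36.4, 223.9]
orientation: [-0.006, 0.984, -0.032, -0.173]
wrist_force: [-0.6, 0.8, -2.7]
gripper_width: 0.272
grip_force: 45.0
time_s: 9.58
tool_pos: [619.3, 71.1, 221.4]
orientation: [0.057, 0.933, 0.314, -0.165]
wrist_force: [0.8, 0.2, -4.0]
gripper_width: 0.269
grip_force: 45.0
time_s: 10.25
tool_pos: [484.5, 276.0, 223.9]
orientation: [0.056, 0.933, 0.316, -0.165]
wrist_force: [0.1, 0.9, -3.9]
gripper_width: 0.269
grip_force: 45.0
```

```bash
python3 -m crank '[[[0,6.5,0],[0,-0.008,0],0],[[0,6.5,0],[0,-0.008,0],0],[[0,6.5,0],[0,-0.008,0],0],[[0,6.5,0],[0,-0.008,0],0],[[0,6.5,0],[0,-0.008,0],0],[[0,6.5,0],[0,-0.008,0],0],[[0,6.5,0],[0,-0.008,0],0],[[0,6.5,0],[0,-0.008,0],0]]'
python3 -m crank '[[[0,5,0],[0,0,0],0],[[0,5,0],[0,0,0],0],[[0,5,0],[0,0,0],0],[[0,5,0],[0,0,0],0],[[0,0,0],[0,0,0],0],[[0,0,0],[0,0,0],0],[[0,0,0],[0,0,0],0],[[0,0,0],[0,0,0],0]]'
python3 - <<'E'
from h import *
from station import telemetry,optics
o=telemetry.get_obs();print(rot(o["orientation"]).round(3),o["q"])
for n in("scene","side"):
    c=optics.capture(n);w=cloud(c);cv2.imwrite(f"pics/{n}2.png",c["color"][:,:,::-1])
    hsv=cv2.cvtColor(c["color"],cv2.COLOR_RGB2HSV);T=np.array(o["tool_pos"])
    m=(cv2.inRange(hsv,(13,110,80),(26,255,255))>0)&(np.linalg.norm(w[...,:2]-T[:2],axis=-1)<60)&(w[...,2]>140)&(w[...,2]<330)
    P=w[m];mu=P.mean(0);V=np.linalg.svd(P-mu,full_matrices=False)[2][0];print(n,m.sum(),mu.round(1),V.round(3),P[:,2].min(),P[:,2].max())
E
```

```text
time_s: 10.92
tool_pos: [446.2, 324.0, 224.0]
orientation: [-0.089, 0.911, 0.308, 0.26]
wrist_force: [3.5, -1.6, -4.3]
gripper_width: 0.269
grip_force: 45.0
time_s: 11.58
tool_pos: [457.8, 316.7, 233.2]
orientation: [-0.094, 0.894, 0.299, 0.321]
wrist_force: [-0.7, 0.1, -4.5]
gripper_width: 0.271
grip_force: 45.0
[[ 0.616  0.595  0.517]
 [ 0.474 -0.804  0.36 ]
 [ 0.63   0.024 -0.777]] [-0.15220327  0.10710637 -0.64688263  2.30528214  1.17045166  0.18309561
 -2.80386878]
scene 172 [467.3 317.2 278. ] [0.154 0.192 0.969] 174.03910364054536 324.91582165613704
side 243 [460.1 328.7 284.9] [-0.181 -0.101 -0.978] 170.88947975255542 326.5737377641358
```

The wrist joints limit the tilt, so the stem still leans about 13° forward. Releasing it with one flange edge on the board will let it right itself. Descending.

```bash
python3 -m crank '[[[0,0,0],[-0.009,-0.002,0.0109],0],[[0,0,0],[-0.009,-0.002,0.0109],0],[[0,0,0],[-0.009,-0.002,0.0109],0],[[0,0,0],[-0.009,-0.002,0.0109],0],[[0,0,0],[-0.009,-0.002,0.0109],0],[[0,0,0],[-0.009,-0.002,0.0109],0],[[0,0,0],[-0.009,-0.002,0.0109],0],[[0,0,0],[0,0,0],0]]'
python3 - <<'E'
from h import *
from station import telemetry
o=telemetry.get_obs();print(rot(o["orientation"]).round(3),o["q"])
E
```

```text
time_s: 12.35
tool_pos: [457.9, 321.6, 179.3]
orientation: [-0.087, 0.903, 0.308, 0.285]
wrist_force: [-0.6, 0.6, -3.6]
gripper_width: 0.27
grip_force: 45.0
[[ 0.647  0.606  0.462]
 [ 0.507 -0.795  0.333]
 [ 0.569  0.019 -0.822]] [-0.38890743  0.20165938 -0.41590695  2.31037357  1.32773737  0.16984728
 -2.95837073]
```

```bash
python3 -m crank '[[[0,-3.5,0],[0,0,0],0],[[0,-3.5,0],[0,0,0],0],[[0,0,0],[-0.006,-0.0016,0.0112],0],[[0,0,0],[-0.006,-0.0016,0.0112],0],[[0,0,0],[-0.006,-0.0016,0.0112],0],[[0,0,0],[-0.006,-0.0016,0.0112],0],[[0,0,0],[-0.006,-0.0016,0.0112],0],[[0,0,0],[0,0,0],0]]'
python3 - <<'E'
from h import *
from station import telemetry
o=telemetry.get_obs();M=rot(o["orientation"]);print(M.round(3),o["q"])
sz=M[:,0]*.788-M[:,2]*.616;sx=M[:,0]*.616+M[:,2]*.788;og=o["tool_pos"]-71.5*sz;print("stem z",sz,"x",sx,"org",og,"edge",og+50*sx)
E
```

```text
time_s: 13.02
tool_pos: [466.3, 328.7, 132.0]
orientation: [-0.072, 0.914, 0.31, 0.252]
wrist_force: [-0.2, -0.2, -3.3]
gripper_width: 0.273
grip_force: 45.0
[[ 0.681  0.602  0.416]
 [ 0.53  -0.798  0.287]
 [ 0.505  0.025 -0.863]] [-0.52766709  0.30443369 -0.27526705  2.27762806  1.32063939  0.1696985
 -2.95906212]
stem z [0.28048182 0.2405197  0.92945157] x [ 0.74747144  0.5529699  -0.36866074] org [446.24504805 311.53959667  65.52105505] edge [483.61861992 339.18809167  47.08801813]
```

```bash
cat > st.py <<'E'
from h import *
from station import telemetry
o=telemetry.get_obs();M=rot(o["orientation"])
sz=M[:,0]*.788-M[:,2]*.616;sx=M[:,0]*.616+M[:,2]*.788;og=o["tool_pos"]-71.5*sz;print("q",np.round(o["q"],2),"down in tool",-M[2].round(3),"stem z",sz.round(3),"org",og.round(1),"edge",(og+50*sx).round(1))
E
python3 -m crank '[[[0,-1,0],[-0.003,0,0.004],0],[[0,-1,0],[-0.003,0,0.004],0],[[0,-1,0],[-0.003,0,0.004],0],[[0,-1,0],[-0.003,0,0.004],0],[[0,0,0],[-0.003,0,0.004],0],[[0,0,0],[-0.003,0,0.004],0],[[0,0,0],[-0.003,0,0.004],0],[[0,0,0],[0,0,0],0]]'
python3 st.py
```

```text
time_s: 13.68
tool_pos: [463.1, 324.1, 98.7]
orientation: [-0.061, 0.922, 0.312, 0.221]
wrist_force: [-1.1, -0.8, -1.0]
gripper_width: 0.273
grip_force: 45.0
q [-0.49  0.37 -0.32  2.26  1.25  0.2  -2.88] down in tool [-0.446 -0.025  0.895] stem z [0.33  0.277 0.903] org [439.5 304.2  34.2] edge [475.8 331.   12.6]
```

The front edge is touching the board. I'll loosen the grip so the stem pivots flat.

```bash
python3 -m crank '[[[0,0,0],[0,0,0],0],[[0,0,0],[0,0,0],0],[[0,0,0],[0,0,0],0],[[0,0,0],[0,0,0],0],[[0,0,0],[-0.001,0,0.002],0],[[0,0,0],[-0.001,0,0.002],0],[[0,0,0],[-0.001,0,0.002],0],[[0,0,0],[-0.001,0,0.002],0]]' 3
cat > up.py <<'E'
from h import *
from station import telemetry,optics
o=telemetry.get_obs();T=np.array(o["tool_pos"])
for n in("scene","side"):
    c=optics.capture(n);w=cloud(c);cv2.imwrite(f"pics/{n}_t{o['time_s']:.1f}.png",c["color"][:,:,::-1])
    hsv=cv2.cvtColor(c["color"],cv2.COLOR_RGB2HSV)
    m=(cv2.inRange(hsv,(13,130,80),(26,255,255))>0)&(np.linalg.norm(w[...,:2]-T[:2],axis=-1)<80)&(w[...,2]>35)&(w[...,2]<190)
    P=w[m];mu=np.median(P,0);V=np.linalg.svd(P-mu,full_matrices=False)[2][0];print(n,m.sum(),mu.round(1),(V*np.sign(V[2])).round(3),P[:,2].max().round())
E
python3 up.py
```

```text
time_s: 14.35
tool_pos: [463.7, 323.0, 90.3]
orientation: [-0.06, 0.922, 0.312, 0.221]
wrist_force: [-0.6, -3.6, 4.3]
gripper_width: 0.276
grip_force: 3.0
scene 121 [477.5 326.1 157.3] [0.275 0.197 0.941] 185.0
side 111 [473.3 340.6 166.8] [0.288 0.105 0.952] 186.0
```

```bash
python3 -m crank '[[[0,0,0],[0,0,-0.002],1],[[0,0,0],[0,0,-0.004],1],[[0,0,0],[0,0,-0.006],1],[[0,0,0],[0,0,-0.01],1],[[0,0,0],[0,0,-0.015],1],[[0,0,0],[0,0,-0.02],1],[[0,0,0],[0,0,-0.02],1],[[0,0,0],[0,0,-0.02],1]]'
python3 -m crank '[[[0,0,0],[0,0,-0.02],1],[[0,0,0],[0,0,-0.02],1],[[0,0,0],[0,0,-0.02],1],[[0,0,0],[0,0,-0.02],1],[[0,0,0],[0,0,-0.02],1],[[0,0,0],[0,0,-0.02],1],[[0,0,0],[0,0,0],1],[[0,0,0],[0,0,0],1]]'
sed -i 's/-T\[:2\],axis=-1)<80/-np.array([445,315]),axis=-1)<90/' up.py; python3 up.py; python3 st.py; ls pics
```

```text
time_s: 15.12
tool_pos: [425.9, 300.3, 177.6]
orientation: [-0.061, 0.922, 0.314, 0.22]
wrist_force: [-0.5, 0.3, 0.8]
gripper_width: 0.846
grip_force: 0.0
time_s: 15.78
tool_pos: [382.9, 270.3, 285.3]
orientation: [-0.06, 0.921, 0.314, 0.222]
wrist_force: [0.2, -0.4, -0.1]
gripper_width: 0.998
grip_force: 0.0
scene 87 [444.1 297.4 130.1] [0.008 0.018 1.   ] 178.0
side 67 [437.4 307.4 170. ] [ 0.021 -0.022  1.   ] 177.0
q [ 0.01 -0.12 -0.74  2.24 -0.03  0.53 -1.63] down in tool [-0.443 -0.027  0.896] stem z [0.33  0.282 0.901] org [358.9 249.7 219.1] edge [395.1 276.5 197.5]
f.png
m.png
scene.png
scene2.png
scene_t14.3.png
scene_t15.8.png
side.png
side2.png
side_t14.3.png
side_t15.8.png
w1.png
w1z.png
w2.png
```

stem_three stands upright on the board, with its top at about 172 mm and its tube within 1.5° of vertical in both views. Bringing the tool vertical above it.

```bash
python3 -m crank '[[[0,-6.5,0],[0,0,0],1],[[0,-6.5,0],[0,0,0],1],[[0,-6.5,0],[0,0,0],1],[[0,-6.8,0],[0,0,0],1],[[0,0,0],[0.0165,0.0024,0],1],[[0,0,0],[0.0165,0.0024,0],1],[[0,0,0],[0.0165,0.0024,0],1],[[0,0,0],[0.0165,0.0024,0],1]]'
python3 - <<'E'
from h import *
o,c,w=wrist();M=rot(o["orientation"]);print(M.round(3),o["tool_pos"],o["q"])
cv2.imwrite("pics/w3.png",c["color"][:,:,::-1])
ok=(np.hypot(w[...,0]-441,w[...,1]-303)<60)
m=(ok&(abs(w[...,2]-172)<7)).astype(np.uint8)
P=w[m>0];print(m.sum(),cv2.minAreaRect(P[:,:2].astype(np.float32)),np.median(P,0))
ok=(np.hypot(w[...,0]-441,w[...,1]-303)<90)
hsv=cv2.cvtColor(c["color"],cv2.COLOR_RGB2HSV)
m=ok&(abs(w[...,2]-20)<4)&(hsv[...,1]<60);P=w[m];print("flange",m.sum(),cv2.minAreaRect(P[:,:2].astype(np.float32)),np.median(P,0))
E
```

```text
time_s: 16.55
tool_pos: [441.7, 302.6, 282.4]
orientation: [0.013, 0.948, 0.319, 0.003]
wrist_force: [-0.6, 0.0, -0.2]
gripper_width: 1.001
grip_force: 0.0
[[ 0.796  0.605  0.014]
 [ 0.605 -0.796 -0.022]
 [-0.002  0.026 -1.   ]] [441.68372785 302.63809652 282.41125606] [-0.09666679  0.29711731 -0.76671778  1.80029581  0.25258481  1.14368978
 -1.87029335]
786 ((442.756103515625, 303.9107360839844), (24.94487762451172, 24.57122802734375), 42.39290237426758) [443.80468805 304.63219469 172.25727058]
flange 4092 ((442.701171875, 304.01214599609375), (101.20030212402344, 100.88131713867188), 42.28221130371094) [450.97318519 311.87500315  20.43148971]
```

View pics/w3.png

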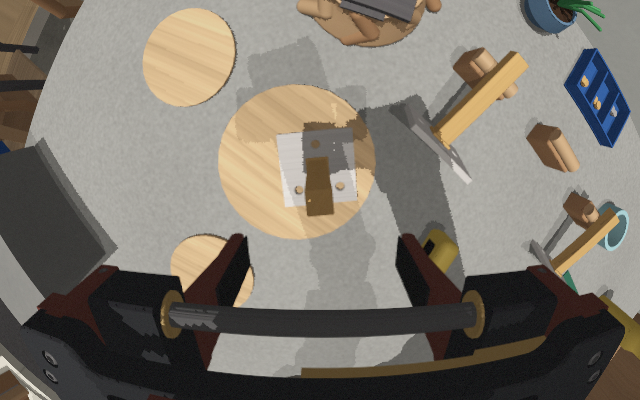

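The stem is at (442.7, 304.0) with its x axis at 42.4°: the single hole (315,145) lies forward, the pair (299,189) and (340,186) back. I align the tool and descend over the tube.

```bash
python3 -m crank '[[[1.5,0,-5.2],[0,0,0],1],[[0,0,0],[0.0017,-0.0004,0.018],1],[[0,0,0],[0,0,0.019],1],[[0,0,0],[0,0,0.019],1],[[0,0,0],[0,0,0.019],1],[[0,0,0],[0,0,0.019],1],[[0,0,0],[0,0,0.019],1],[[0,0,0],[0,0,0.018],1]]'
python3 st.py
for i in 1 2; do python3 -m crank '[[[0,0,0],[0,0,0],0],[[0,0,0],[0,0,0],0],[[0,0,0],[0,0,0],0],[[0,0,0],[0,0,0],0],[[0,0,0],[0,0,0],0],[[0,0,0],[0,0,0],0],[[0,0,0],[0,0,0],0],[[0,0,0],[0,0,0],0]]' 40; done
python3 st.py
```

```text
time_s: 17.27
tool_pos: [441.2, 303.1, 151.1]
orientation: [0.0, 0.932, 0.362, -0.001]
wrist_force: [0.3, -0.6, -0.6]
gripper_width: 0.999
grip_force: 0.0
q [-0.14  0.46 -0.72  1.94  0.38  0.89 -1.89] down in tool [0.003 0.    1.   ] stem z [0.583 0.533 0.614] org [399.5 265.1 107.2] edge [422.1 285.8  67.7]
time_s: 17.93
tool_pos: [442.3, 303.3, 153.9]
orientation: [0.001, 0.932, 0.361, 0.0]
wrist_force: [0.3, -0.8, -0.3]
gripper_width: 0.431
grip_force: 0.0
time_s: 18.6
tool_pos: [442.3, 303.1, 153.5]
orientation: [0.001, 0.932, 0.361, -0.0]
wrist_force: [0.9, -1.4, 2.9]
gripper_width: 0.27
grip_force: 40.0
q [-0.14  0.45 -0.72  1.93  0.38  0.9  -1.89] down in tool [ 0.001 -0.001  1.   ] stem z [0.582 0.532 0.615] org [400.7 265.1 109.5] edge [423.4 285.8  70.1]
```

```bash
python3 -m crank '[[[0,0,0],[0,0,-0.021],0],[[0,0,6.48],[0,0,-0.021],0],[[0,0,6.48],[0,0,-0.021],0],[[0,0,6.48],[0,0,-0.021],0],[[0,0,6.48],[0,0,-0.021],0],[[0,0,6.48],[0,0,-0.021],0],[[0,0,6.48],[0,0,-0.021],0],[[0,0,6.48],[0,0,-0.021],0]]'
python3 -m crank '[[[0,0,0],[0.008,0.0265,0],0],[[0,0,0],[0.008,0.0265,0],0],[[0,0,0],[0.008,0.0265,0],0],[[0,0,0],[0.008,0.0265,0],0],[[0,0,0],[0.008,0.0265,0],0],[[0,0,0],[0.008,0.0265,0],0],[[0,0,0],[0.008,0.0265,0],0],[[0,0,0],[0.008,0.0265,0],0]]'
python3 -m crank '[[[0,0,0],[0.008,0.0265,0],0],[[0,0,0],[0.008,0.0265,0],0],[[0,0,0],[0.008,0.0265,0],0],[[0,0,0],[0.008,0.0265,0],0],[[0,0,0],[-0.004,0.0277,0],0],[[0,0,0],[-0.004,0.0277,0],0],[[0,0,0],[-0.004,0.0277,0],0],[[0,0,0],[-0.004,0.0277,0],0]]'
python3 -m crank '[[[0,0,0],[-0.004,0.0277,0],0],[[0,0,0],[-0.004,0.0277,0],0],[[0,0,0],[-0.004,0.0277,0],0],[[0,0,0],[-0.004,0.02,0],0],[[0,0,0],[0,0,0],0],[[0,0,0],[0,0,0],0],[[0,0,0],[0,0,0],0],[[0,0,0],[0,0,0],0]]'
python3 st.py
python3 - <<'E'
from h import *
o,c,w=wrist();cv2.imwrite("pics/w4.png",c["color"][:,:,::-1])
np.savez("w4",w=w,color=c["color"])
near=np.hypot(w[...,0]-458,w[...,1]+350)<58
m=(near&(w[...,2]>110)&(w[...,2]<128)).astype(np.uint8)
k,l,st,ce=cv2.connectedComponentsWithStats(m)
for i in range(1,k):
    if st[i,4]>5: P=w[l==i];print("stud",ce[i].round(),st[i,4],P.mean(0).round(1),P[:,2].max().round())
hsv=cv2.cvtColor(c["color"],cv2.COLOR_RGB2HSV)
m=((np.hypot(w[...,0]-458,w[...,1]+350)<85)&(abs(w[...,2]-100)<5)&(hsv[...,1]<90)).astype(np.uint8)
k,l,st,ce=cv2.connectedComponentsWithStats(m);i=1+st[1:,4].argmax();P=w[l==i];print("plate",st[i,4],cv2.minAreaRect(P[:,:2].astype(np.float32)),np.median(P[:,2]))
# mat
m=(cv2.inRange(hsv,(45,80,20),(85,255,255))>0)&(abs(w[...,2])<12)&(np.hypot(w[...,0]-458,w[...,1]+350)<200);P=w[m];print("mat",cv2.minAreaRect(P[:,:2].astype(np.float32)))
E
```

```text
time_s: 19.27
tool_pos: [441.4, 303.1, 321.6]
orientation: [0.001, 1.0, -0.029, -0.001]
wrist_force: [-0.3, 0.4, -3.1]
gripper_width: 0.271
grip_force: 40.0
time_s: 19.93
tool_pos: [494.4, 87.1, 320.8]
orientation: [0.001, 1.0, -0.026, -0.001]
wrist_force: [0.4, -0.0, -3.3]
gripper_width: 0.272
grip_force: 40.0
time_s: 20.6
tool_pos: [498.6, -129.9, 320.9]
orientation: [0.0, 1.0, -0.026, -0.001]
wrist_force: [1.1, -0.6, -4.2]
gripper_width: 0.269
grip_force: 40.0
time_s: 21.27
tool_pos: [478.6, -229.5, 321.7]
orientation: [0.0, 1.0, -0.025, -0.0]
wrist_force: [0.0, 0.4, -4.0]
gripper_width: 0.27
grip_force: 40.0
q [ 0.56  0.18 -0.26  1.78  0.05  1.18 -1.34] down in tool [ 0. -0.  1.] stem z [ 0.787 -0.039  0.616] org [ 422.3 -226.7  277.7] edge [ 453.  -228.2  238.3]
stud [426. 167.] 58 [ 487.9 -351.1  119.8] 124.0
stud [399. 215.] 65 [ 430.2 -319.9  119.3] 124.0
stud [442. 215.] 66 [ 426.6 -375.4  119.4] 124.0
plate 5833 ((454.94268798828125, -350.5103454589844), (105.53987121582031, 105.17778015136719), 86.24004364013672) 100.3961344786236
mat ((461.6175231933594, -351.2655944824219), (239.17486572265625, 239.14910888671875), 82.69004821777344)
```

View pics/w4.png

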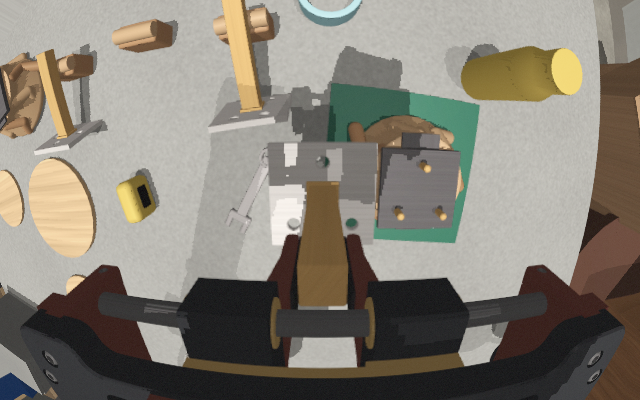

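The stem (323,190) is held with its single hole forward, and the mat plate (420,190) shows its three studs at (426,167), (399,215) and (442,215). Now I measure the held flange in the same view.

```bash
python3 - <<'E'
from h import *
d=np.load("w4.npz");w=d["w"];hsv=cv2.cvtColor(d["color"],cv2.COLOR_RGB2HSV)
near=np.hypot(w[...,0]-478,w[...,1]+230)<95
z=w[...,2][near&(w[...,2]>170)&(w[...,2]<205)&(hsv[...,1]<70)];print(np.percentile(z,[5,50,95]))
m=(near&(abs(w[...,2]-np.median(z))<5)&(hsv[...,1]<70)).astype(np.uint8)
k,l,st,ce=cv2.connectedComponentsWithStats(m);i=1+st[1:,4].argmax();P=w[l==i];r=cv2.minAreaRect(P[:,:2].astype(np.float32));print(st[i],r)
a=np.c_[P[:,:2],np.ones(len(P))];print("tilt",np.linalg.lstsq(a,P[:,2],rcond=None)[0])
v,u=np.nonzero(l==i);v0,v1=v.min(),v.max()
# extents along flange axes
t=np.radians(-3);R2=np.array([[np.cos(t),np.sin(t)],[-np.sin(t),np.cos(t)]]);q=P[:,:2]@R2.T;lo,hi=np.percentile(q,[.3],0)[0],np.percentile(q,[99.7],0)[0];print(hi-lo,R2.T@((lo+hi)/2))
E
```

```text
[187.40796195 188.62965376 189.77175621]
[ 267  142  111  103 7924] ((479.1532287597656, -228.509033203125), (100.87657928466797, 100.62398529052734), 87.01193237304688)
tilt [1.62393417e-03 7.07941027e-05 1.87829878e+02]
[99.40252615 99.77777476] [ 479.53074918 -228.44143517]
```

```bash
python3 -m crank '[[[0,0,0],[-0.003,0.0205,0],0],[[0,0,0],[-0.003,0.0205,0],0],[[0,0,0],[-0.003,0.0205,0],0],[[0,0,0],[-0.003,0.0205,0],0],[[0,0,0],[-0.003,0.0205,0],0],[[0,0,0],[-0.003,0.0205,0],0],[[0,0,0.7],[0,0,0],0],[[0,0,0],[0,0,0],0]]'
python3 -m crank '[[[0,0,0],[0,0,0.012],0],[[0,0,0],[0,0,0.012],0],[[0,0,0],[0,0,0.01],0],[[0,0,0],[0,0,0.006],0],[[0,0,0],[0,0,0.006],0],[[0,0,0],[0,0,0.003],0],[[0,0,0],[0,0,0],0],[[0,0,0],[0,0,0],0]]'
python3 - <<'E'
from h import *
from station import telemetry
o=telemetry.get_obs();R_=rot(o["orientation"]);M=R_;print(R_.round(4).tolist())
T=np.array(o["tool_pos"]);off=np.array([479.2,-228.5])-np.array([478.6,-229.5]);print("centre est",T[:2]+off,"under",T[2]-141.1)
E
```

```text
time_s: 21.98
tool_pos: [453.8, -353.3, 321.9]
orientation: [0.0, 0.999, -0.033, -0.0]
wrist_force: [0.6, 1.4, -3.1]
gripper_width: 0.273
grip_force: 40.0
time_s: 22.65
tool_pos: [454.1, -353.1, 273.3]
orientation: [0.001, 0.999, -0.032, 0.0]
wrist_force: [0.4, 0.6, -3.3]
gripper_width: 0.27
grip_force: 40.0
[[0.9979, -0.0642, 0.0003], [-0.0642, -0.9979, -0.0012], [0.0003, 0.0012, -1.0]]
centre est [ 454.70832332 -352.05093975] under 132.22389369287734
```

```bash
python3 -m crank '[[[0,0,0],[0.0003,-0.0014,0],0],[[0,0,0],[0,0,0.0015],0],[[0,0,0],[0,0,0.0015],0],[[0,0,0],[0,0,0.0015],0],[[0,0,0],[0,0,0.0015],0],[[0,0,0],[0,0,0.0015],0],[[0,0,0],[0,0,0.0015],0],[[0,0,0],[0,0,0],0]]'
python3 -m crank '[[[0,0,0],[0,0,0.001],0],[[0,0,0],[0,0,0.001],0],[[0,0,0],[0,0,0.001],0],[[0,0,0],[0,0,0.001],0],[[0,0,0],[0,0,0.001],0],[[0,0,0],[0,0,0.001],0],[[0,0,0],[0,0,0],0],[[0,0,0],[0,0,0],0]]'
python3 -c "
from station import telemetry as t;o=t.get_obs();print(o['wrist_force'],o['moment'])"
```

```text
time_s: 23.32
tool_pos: [454.2, -351.6, 263.8]
orientation: [0.0, 0.999, -0.032, -0.0]
wrist_force: [-0.1, 0.8, -3.3]
gripper_width: 0.267
grip_force: 40.0
time_s: 23.98
tool_pos: [454.4, -351.6, 258.2]
orientation: [0.001, 0.999, -0.032, 0.0]
wrist_force: [-0.4, 0.2, -4.3]
gripper_width: 0.275
grip_force: 40.0
[-0.35661168  0.15548314 -4.308559  ] [ 0.01783653 -0.02891917  0.02532439]
```

The underside is at about 117 mm, below the stud tops at 122, with no contact force, so the studs are in the holes. Continuing gently.

```bash
python3 -m crank '[[[0,0,0],[0,0,0.0015],0],[[0,0,0],[0,0,0.0015],0],[[0,0,0],[0,0,0.0015],0],[[0,0,0],[0,0,0.0015],0],[[0,0,0],[0,0,0.0015],0],[[0,0,0],[0,0,0.0015],0],[[0,0,0],[0,0,0.0015],0],[[0,0,0],[0,0,0.001],0]]'
python3 -m crank '[[[0,0,0],[0,0,0.001],0],[[0,0,0],[0,0,0.001],0],[[0,0,0],[0,0,0.001],0],[[0,0,0],[0,0,0.001],0],[[0,0,0],[0,0,0.0005],0],[[0,0,0],[0,0,0.0005],0],[[0,0,0],[0,0,0],0],[[0,0,0],[0,0,0],0]]'
```

```text
time_s: 24.65
tool_pos: [454.3, -351.6, 246.5]
orientation: [0.001, 0.999, -0.032, 0.0]
wrist_force: [0.6, 0.3, -4.2]
gripper_width: 0.269
grip_force: 40.0
time_s: 25.32
tool_pos: [454.4, -351.7, 241.7]
orientation: [0.001, 0.999, -0.032, 0.0]
wrist_force: [-0.2, -0.3, -4.1]
gripper_width: 0.27
grip_force: 40.0
```

```bash
python3 -m crank '[[[0,0,0],[0,0,0.0005],0],[[0,0,0],[0,0,0.0005],0],[[0,0,0],[0,0,0.0005],0],[[0,0,0],[0,0,0.0005],0],[[0,0,0],[0,0,0],0],[[0,0,0],[0,0,0],0],[[0,0,0],[0,0,0],0],[[0,0,0],[0,0,0],0]]'
```

```text
time_s: 25.98
tool_pos: [454.6, -351.9, 241.5]
orientation: [0.001, 0.999, -0.032, 0.001]
wrist_force: [-2.3, 1.4, 9.1]
gripper_width: 0.273
grip_force: 40.0
```

The flange is on the plate: the force has reversed to +9 N at the expected height. Loosen, open and retreat.

```bash
python3 -m crank '[[[0,0,0],[0,0,0],0],[[0,0,0],[0,0,0],0],[[0,0,0],[0,0,0],0],[[0,0,0],[0,0,0],0],[[0,0,0],[0,0,0],0.6],[[0,0,0],[0,0,0],0.8],[[0,0,0],[0,0,0],0.8],[[0,0,0],[0,0,0],0.8]]' 3
python3 -m crank '[[[0,0,0],[0,0,0],0.9],[[0,0,0],[0,0,0],0.9],[[0,0,0],[0,0,0],0.9],[[0,0,0],[0,0,0],0.9],[[0,0,0],[0,0,-0.02],0.9],[[0,0,0],[0,0,-0.02],0.9],[[0,0,0],[0,0,-0.03],0.9],[[0,0,0],[0,0,-0.03],0.9]]'
python3 -m crank '[[[0,0,0],[0,0,-0.02],0.9],[[0,0,0],[0,0,-0.02],0.9],[[0,0,0],[0,0,0],0.9],[[0,0,0],[0,0,0],0.9],[[0,0,0],[0,0,0],0.9],[[0,0,0],[0,0,0],0.9],[[0,0,0],[0,0,0],0.9],[[0,0,0],[0,0,0],0.9]]'
python3 - <<'E'
from h import *
o,c,w=wrist();cv2.imwrite("pics/w5.png",c["color"][:,:,::-1])
for nm,z in(("top",260),("flange",108)):
    m=(np.hypot(w[...,0]-455,w[...,1]+350)<75)&(abs(w[...,2]-z)<6);P=w[m];r=cv2.minAreaRect(P[:,:2].astype(np.float32));print(nm,m.sum(),r,np.median(P[:,2]))
E
```

```text
time_s: 26.65
tool_pos: [454.1, -351.6, 239.3]
orientation: [0.0, 0.999, -0.032, -0.0]
wrist_force: [-0.4, -0.1, -0.5]
gripper_width: 0.532
grip_force: 0.0
time_s: 27.32
tool_pos: [453.9, -351.3, 340.3]
orientation: [0.0, 0.999, -0.032, -0.001]
wrist_force: [0.1, -0.2, -0.4]
gripper_width: 0.898
grip_force: 0.0
time_s: 27.98
tool_pos: [454.0, -351.3, 378.7]
orientation: [0.0, 0.999, -0.032, -0.001]
wrist_force: [-0.3, 0.0, -1.0]
gripper_width: 0.904
grip_force: 0.0
top 727 ((455.19573974609375, -350.63323974609375), (23.955066680908203, 23.910940170288086), 85.55841064453125) 260.37749392093826
flange 4053 ((455.1868896484375, -349.99456787109375), (101.19469451904297, 101.65631103515625), 86.25357055664062) 108.47364402345858
```

View pics/w5.png

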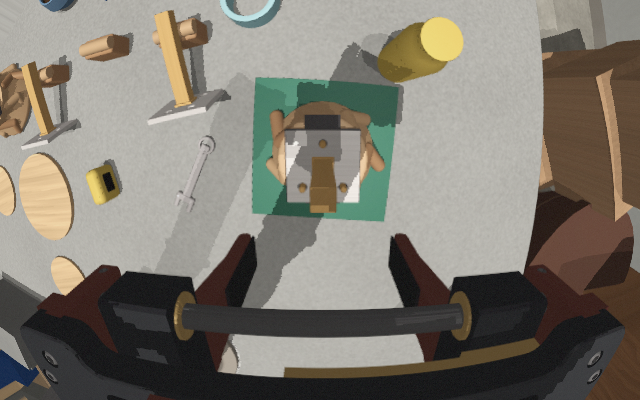

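The stem stands upright on the mat base. All three studs (322,143; 302,188; 343,187) come through its holes, its top is at 260 mm, it sits about 6.5 mm from the mat centre, and the gripper is clear. Handing in.

```bash
python3 -c "
from station import ctrl;print(ctrl.finish_job())"
```

```text
the job is handed in; nothing more can be done
None
```

I stood stem_three on the round board, let go, took it again from above and lowered it over the three studs of the mat base. It is released with its flange fully down on the plate, and the job is handed in at about 28 s; no verdict was returned.

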